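# Turn the parts tray round and slide it into its bench rails

## Task

The grey parts tray lies with its wide front plate pointing away from the robot, the wrong way round for the dark steel guide rails fixed to the bench. Turn it end for end and slide it along the bench, plain end first, under the lips of the rails until it is fully home against the stop bar, then let go of it. Leave the carton, the can and the steel ring where they are.

Things in the scene. Friction and masses are not known exactly. Their poses are not given: they have to be found in the camera images.
- tray: Grey plastic open parts tray, loose, 0.3 to 0.65 kg, bearings fixed inside. Origin: centre of its box's underside, on the bench; +x to the plain end (nose), z up. Box 140 long (x -70 to 70), 70 wide, walls 40 high. Front plate at x -78 to -70: 132 wide, 60 high, too wide for the rails. A runner 8 high along each side's foot makes it 90 wide. At the start the nose points roughly to the robot.
- tray_grip (a point): Centre of the tray's grip bar, 71 mm above the tray's origin; axes as the tray's. The bar lies level over the middle of the tray: 56 long (tray x), 16 wide (y), from 62 to 80 above the bench, on two posts; it can be pinched from above across its width or across its length. The bearings below reach 24 above the bench.
- tray_nose (a point): Middle of the tray's plain end: 70 mm ahead of its origin in tray +x, 4 mm above its underside. The runners end at x = 60, with corners rounded to radius 10.
- rails: Two dark steel guide rails fixed to the bench; the tray slides on the bench itself between them. Origin on the bench, where the tray's origin lies when fully home; +x is the way in, z up. Walls 96 apart (clear), 20 high, x -50 to 71; each has an inward lip over the runner, 16 to 20 above the bench, lips 80 apart, so the tray enters only at bench level from the mouth, never from above.
- rails_mouth (a point): Middle of the open mouth, at rails x = -68, 4 mm above the bench, facing roughly to the robot; axes as the rails'. From here to x = -50 the walls flare as a lead-in without lips, about 116 wide at the mouth.
- rails_stop (a point): Middle of the top of the stop bar's near face, at rails x = 71, 20 above the bench. The bar joins the rails' far ends and stops the tray's nose 1 mm past nominal home, as its front plate comes to the mouth.
- carton: Cardboard carton 90 x 130 x 70 high, loose, not to be moved. Origin: centre of its underside.
- spray_can: Can 58 across, 130 high, standing loose, not to be moved. Origin: centre of its underside.
- bearing_race: Steel ring 90 across, 24 high, lying loose, not to be moved. Origin: centre of its underside.

How it is judged:
On the way:
1. the tray's plain end has entered the mouth of the rails at bench level, leading (x of tray_nose in the frame of rails between -0.06 and 0 m and y of tray_nose in the frame of rails between -0.012 and 0.012 m and z of tray_nose in the frame of rails below 0.016 m and angle between the x axis of tray and the x axis of rails, either way round below 0.2 rad and x of tray in the frame of rails below -0.08 m).
At the end, for the whole second after the job is handed in: The tray lies at rest flat on the bench between the rails, plain end at the stop bar: its origin within 6 mm of home along the rails, 7 mm across and 5 mm in height, its length within 0.1 rad of the rails' direction (x of tray in the frame of rails between -0.006 and 0.006 m and y of tray in the frame of rails between -0.007 and 0.007 m and z of tray in the frame of rails between -0.004 and 0.005 m and x of tray_nose in the frame of rails above 0.06 m and angle between the x axis of tray and the x axis of rails, either way round below 0.1 rad and angle between tray's own z axis and vertical below 0.06 rad and linear speed of tray below 0.02 m/s and angular speed of tray below 0.1 rad/s); the robot touches nothing.
It fails at once if the carton, can or steel ring is moved more than 25 mm or the can tipped over (distance of any of carton, spray_can, bearing_race from where it was at the start of the episode above 0.025 m or angle between spray_can's own z axis and vertical above 0.5 rad).
It also fails if it takes over 50 s, if anything falls off the work surface, if the arm or the gripper's body presses on something with over 40 N, if the wrist force passes 120 N, or if a joint passes its speed limit or range.

## Robot

A 7-joint arm with a two-finger parallel gripper is mounted at the origin on the work surface. World frame = base frame: x ahead of the robot, y to its left, z up, the work surface at z = 0. Lengths are in m, angles in rad, forces in N, time in s.
With the tool pointing down it reaches from about 0.4 to 0.875 m from the base axis. Payload 19.3 kg.
Tool frame: the origin (TCP) lies midway between the tips of the shut fingers; the grasp point (between the pads) lies 19 mm behind it; z points along the fingers, y is the line along which they close (so a half turn about z gives the same grasp; the last joint's range is limited). The gripper opens to 85 mm and grips with 20 to 120 N. Pads are 22 mm wide; open, the fingers measure 114 mm over their backs; the gripper's body (76 mm by 85 mm) begins 54 mm behind the grasp point. The pads swing forward as they close: fully open they stand 13 mm farther back than shut.
Start: joints at [1.206, 0.521, -0.036, 1.599, 0.021, 1.021, -0.113], TCP at [0.182, -0.598, 0.231] pointing down, gripper open.
Joint ranges: [-2.91, 2.91], [-0.3, 2.13], [-1.5, 1.42], [0.17, 2.43], [-1.26, 4.41], [0.16, 1.93], [-2.52, 2.52]. Speed limits (rad/s): [1.89, 1.89, 2.39, 2.39, 3.01, 3.01, 3.01].

## Interface

Orientations are given as [roll, pitch, yaw] about the fixed x, y, z axes, in that order (R = Rz(yaw) Ry(pitch) Rx(roll)).
In Python, from workcell import bot gives the robot as it stands.
- The arm moves only by the shell command python3 nudge.py [FORCE], which reads ROWS from standard input. ROWS is a JSON list of rows, 1 to 5 of them, each an object with the fields aperture (the finger opening in m), d (a list: dx, dy, dz in a scale on which 1.0 is 0.5 m), turn_vec (a list: a rotation vector rx, ry, rz in parts of the range, where 1.0 means 2 rad); a field left out counts as zero (the opening has to be given); each row is the pose to reach, as a shift and turn from the pose commanded when the command began, along the tool's axes at that moment; what a row does not reach only later rows make up. A row lasts 1/8 s, in which the tool goes at most 0.0625 m and 0.188 rad, less where a joint would pass 70% of its speed; a pose out of reach is approached as far as the arm can. The fingers move at their own pace and stop on an object; FORCE is the grip in N (left out, the last holds). Time passes only in rows, so rows that do not move let the fingers close. It prints the time, the measured TCP pose, the force, the opening and the grip force at its end. No shift or turn number may pass 1 either way. Input that does not fit is refused with a message, and nothing moves.
- bot.observe(): the state, without advancing time (a new reading comes with each control period).
- bot.grab_frame(name): name is "side" or "top" or "wrist"; returns the picture (400x640x3 uint8, blue, green, red); there is no depth.
- bot.calibration(name): a dict with "vfov" (degrees; the focal length in pixels is half the picture's height over the tangent of half this angle, whatever the lens; pixels are square), "cx", "cy" (the principal point, pixels), "eye" and "attitude" of the camera in the world. Camera axes: x right, y down, z forward; pixel columns grow to the right and rows downward; lengths in m; the calibration is good to about 2 mm. The wrist camera is an equidistant fisheye: a pixel r from the principal point sees the ray r / f radians off the axis. A picture is of the moment at which its call begins: read the wrist's pose just before it. calibration takes no time and is no camera call; for the wrist camera it gives the pose at the moment of the call.
- bot.job_done(): hands the job in; it is judged then, once.
The state is a dict: "clock": time; "qpos": joint angles; "qd": joint speeds; "joint_efforts": joint torques, N m; "position": TCP position; "tool_rot": TCP orientation; "force": force on the tool from outside, world axes, zero at the start; "moment": the same for the moment, N m; "grip_width": finger opening in m; "finger_force": force on a finger pad.
Only numpy, scipy, OpenCV 4.12 (cv2) and the standard library are available. Lean on these libraries where they do the work, as an engineer would, in place of code of your own. Each camera call takes 0.05 s, during which the arm holds its last target. There are 200 camera calls.

## Working session

There is one attempt and no reset: what is moved stays moved. The work goes in short steps, Python scripts to look and compute and a shell command to move; the robot and the scene stay as the last step left them, time stands still between calls to the robot, and variables do not carry over. Pictures are saved under pics/ and viewed, at most 10 in all, crops included, and the job is handed in when it is done.

```bash
ls; mkdir -p pics
python3 - <<'E'
from workcell import bot
import cv2
for n in("top","side"):
    f=bot.grab_frame(n);cv2.imwrite(f"pics/{n}0.png",f);c=bot.calibration(n);print(n,c)
print(bot.observe())
E
```

```text
nudge.py
pics
workcell.py
top {'vfov': 52.03323367708404, 'cx': 320.20923650666083, 'cy': 192.17041346340832, 'eye': array([ 0.41480099, -0.0126208 ,  1.33327637]), 'attitude': array([-2.98261024,  0.00621618, -1.55986905])}
side {'vfov': 46.80824915212302, 'cx': 320.91088087584683, 'cy': 196.22720799123707, 'eye': array([0.29665447, 1.30981719, 0.95088246]), 'attitude': array([-2.14886261, -0.012965  , -2.89044407])}
{'clock': 0.1, 'qpos': array([ 1.20578116,  0.52193207, -0.03631204,  1.59992438,  0.02118491,
        1.02108322, -0.1128094 ]), 'qd': array([ 0.0002602 , -0.00018051,  0.00066084, -0.00182444, -0.0001644 ,
        0.00194188, -0.00250844]), 'joint_efforts': array([ 6.45703709e-03, -9.28502154e+01,  1.98557720e+00, -3.70529938e+01,
        1.82060438e-02,  5.50986631e-03,  6.50683569e-05]), 'position': array([ 0.18148447, -0.59777534,  0.2308069 ]), 'tool_rot': array([-3.14063192e+00,  6.07550894e-05,  2.94773097e-01]), 'force': array([-0.28666417, -0.38394689,  0.34789589]), 'moment': array([-0.01961115, -0.010274  ,  0.01969632]), 'finger_force': 0.0, 'grip_width': 0.08522035568782027}
```

View pics/top0.png

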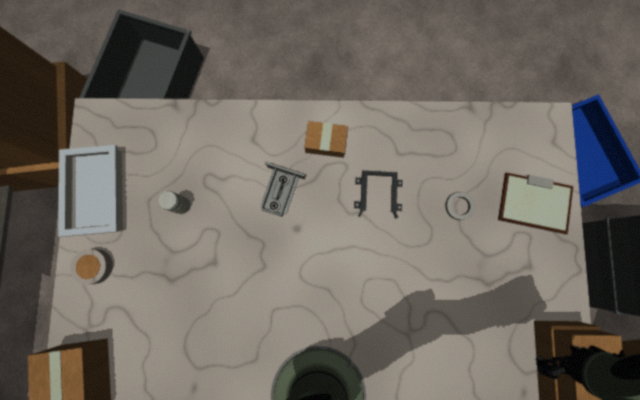

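View pics/side0.png

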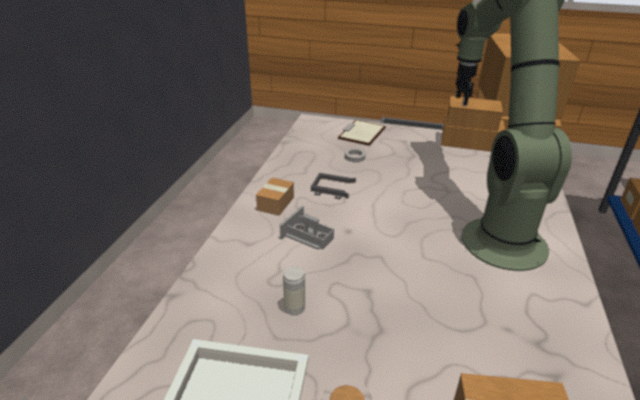

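The top view shows the tray at about (281,190), its plate at the upper end (285,170). The rails are at (378,190) with the mouth downward at about (378,213). The carton is at (326,138), the ring at (458,205) and the can at (175,200). The side view shows the tray at (307,230) and the rails at (332,186). I'll zoom in and write ray helpers.

```bash
cat > h.py <<'E'
import numpy as np, cv2
from scipy.spatial.transform import Rotation as R
from workcell import bot
def ray(c,u,v,fish=False):
    f=200/np.tan(np.radians(c["vfov"])/2); x=(np.asarray([u,v],float)-[c["cx"],c["cy"]])/f
    if fish:
        r=np.linalg.norm(x); d=np.r_[x/max(r,1e-9)*np.sin(r),np.cos(r)]
    else: d=np.r_[x,1]/np.linalg.norm(np.r_[x,1])
    return np.array(c["eye"]),R.from_euler("xyz",c["attitude"]).apply(d)
def plane(c,u,v,z,fish=False):
    e,d=ray(c,u,v,fish); return e+d*(z-e[2])/d[2]
def tri(rays):
    A=np.zeros((3,3));b=np.zeros(3)
    for e,d in rays:
        P=np.eye(3)-np.outer(d,d);A+=P;b+=P@e
    x=np.linalg.solve(A,b); return x,[np.linalg.norm((np.eye(3)-np.outer(d,d))@(x-e)) for e,d in rays]
E
python3 - <<'E'
from h import *
t=cv2.imread("pics/top0.png");s=cv2.imread("pics/side0.png")
a=cv2.resize(t[110:230,250:410],None,fx=5,fy=5,interpolation=cv2.INTER_CUBIC)
cv2.imwrite("pics/tz.png",a)
a=cv2.resize(s[165:255,250:370],None,fx=6,fy=6,interpolation=cv2.INTER_CUBIC)
cv2.imwrite("pics/sz.png",a)
c=bot.calibration("top")
for n,u,v,z in [("tray",281,190,.07),("rails",378,190,0),("ring",458,205,.02),("can",168,200,.13),("carton",326,138,.07),("plateL",265,164,.06),("plateR",305,175,.06)]: print(n,plane(c,u,v,z).round(3))
E
```

```text
tray [0.623 0.12  0.07 ]
rails [ 0.638 -0.192  0.   ]
ring [ 0.588 -0.447  0.02 ]
can [0.58  0.449 0.13 ]
carton [ 0.792 -0.019  0.07 ]
plateL [0.708 0.174 0.06 ]
plateR [0.673 0.046 0.06 ]
```

View pics/tz.png

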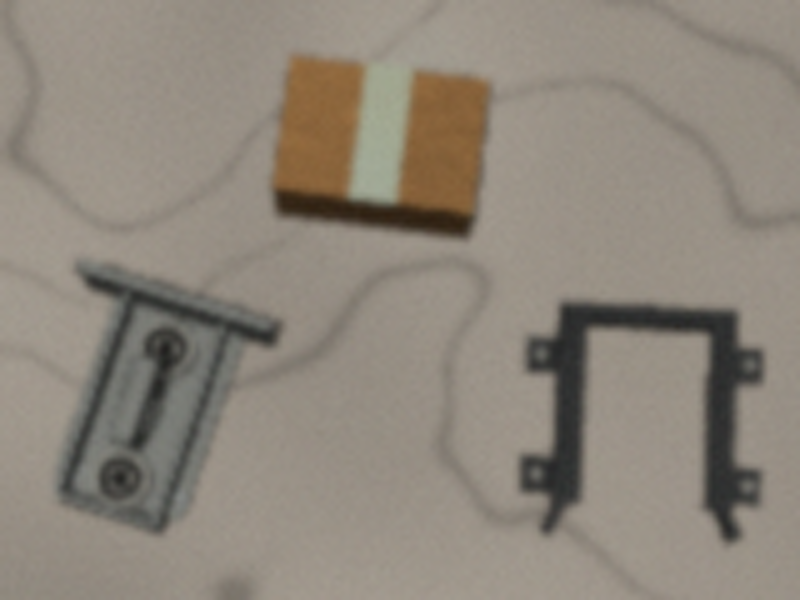

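View pics/sz.png

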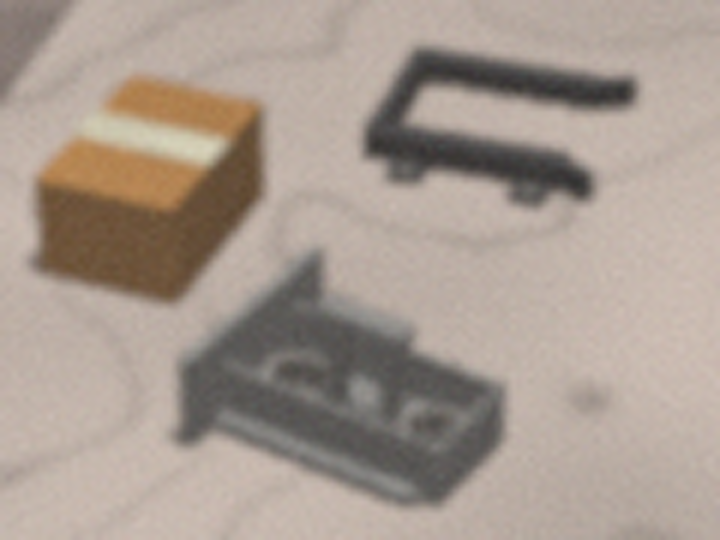

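The zooms show the tray's nose pointing down and left (box end about crop (115,510)). The bar is a thin stripe around crop (140,410), and the rails' stop bar runs (563,303)–(738,312) with the flare ends at (548,530) and (733,540). Next I'll move the wrist camera over the rails on the way to the tray.

Careful with the scale: shifts go in shares of 0.5 m and turns go in shares of 2 rad. That gives: 0.25 m / 0.5 = 0.5, 0.2 m / 0.5 = 0.4, -0.9 rad / 2 = -0.45.

```bash
echo '[{"aperture": 0.085, "d": [0.1, -0.06, 0], "turn_vec": [0, 0, -0.09]}, {"aperture": 0.085, "d": [0.2, -0.12, 0], "turn_vec": [0, 0, -0.18]}, {"aperture": 0.085, "d": [0.3, -0.18, 0], "turn_vec": [0, 0, -0.27]}, {"aperture": 0.085, "d": [0.4, -0.24, 0], "turn_vec": [0, 0, -0.36]}, {"aperture": 0.085, "d": [0.5, -0.3, 0], "turn_vec": [0, 0, -0.45]}]' | python3 nudge.py; python3 -c "
from h import *
o=bot.observe();d=np.array([.50,-.17,.23])-o['position'];r=R.from_euler('xyz',o['tool_rot']);print(r.inv().apply(d),o['qpos'].round(2))"
```

```text
clock: 0.72
position: [0.3781, -0.3803, 0.2313]
tool_rot: [-3.141, 0.0, 1.201]
force: [0.5, -0.3, -0.2]
grip_width: 0.085
finger_force: 0.0
[0.24016976 0.03751533 0.0012537 ] [ 0.92  0.4  -0.32  1.82  0.15  0.95  0.17]
```

Scaled: 0.24 m / 0.5 = 0.48, 0.2 m / 0.5 = 0.4, -0.8 rad / 2 = -0.4.

```bash
echo '[{"aperture": 0.085, "d": [0.1, 0.016, 0], "turn_vec": [0, 0, -0.09]}, {"aperture": 0.085, "d": [0.2, 0.032, 0], "turn_vec": [0, 0, -0.18]}, {"aperture": 0.085, "d": [0.3, 0.048, 0], "turn_vec": [0, 0, -0.27]}, {"aperture": 0.085, "d": [0.4, 0.06, 0], "turn_vec": [0, 0, -0.36]}, {"aperture": 0.085, "d": [0.48, 0.074, 0], "turn_vec": [0, 0, -0.4]}]' | python3 nudge.py; python3 -c "
from h import *
c=bot.calibration('wrist');f=bot.grab_frame('wrist');cv2.imwrite('pics/w1.png',f);o=bot.observe();np.save('w1.npy',c,allow_pickle=True)
print(c,bot.calibration('wrist')['eye'],o['position'],o['tool_rot'],o['qpos'].round(2))"
```

```text
clock: 1.35
position: [0.5003, -0.1704, 0.2312]
tool_rot: [3.142, -0.0, 2.0]
force: [-0.2, -1.2, -1.0]
grip_width: 0.085
finger_force: 0.0
{'vfov': 65.70646984690485, 'cx': 320.98406699124513, 'cy': 196.5578470595859, 'eye': array([ 0.47013995, -0.10370491,  0.37220061]), 'attitude': array([ 2.84712275e+00, -5.39705764e-04,  4.28684035e-01])} [ 0.47181538 -0.09951897  0.37252584] [ 0.50276142 -0.16567042  0.23145256] [ 3.13912245e+00 -1.60404932e-03  2.00741153e+00] [ 0.64  0.42 -0.57  1.83  0.27  0.97  0.39]
```

View pics/w1.png

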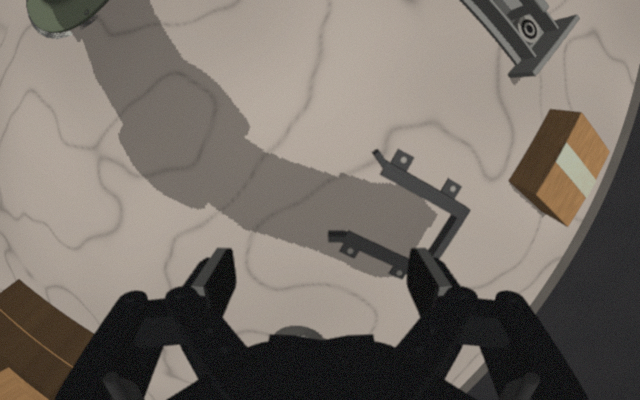

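The wrist view shows the rails partly behind the fingers (330–470, 150–275), the carton at (560,165) and the tray at the top right (520,35). I'll back off along tool x so both rails and tray are clear.

Scaled: -0.16 m / 0.5 = -0.32, -0.055 m / 0.5 = -0.11.

```bash
echo '[{"aperture": 0.085, "d": [-0.11, 0.04, -0.02]}, {"aperture": 0.085, "d": [-0.22, 0.1, -0.04]}, {"aperture": 0.085, "d": [-0.32, 0.16, -0.06]}, {"aperture": 0.085, "d": [-0.32, 0.16, -0.06]}, {"aperture": 0.085, "d": [-0.32, 0.16, -0.06]}]' | python3 nudge.py; python3 -c "
from h import *
c=bot.calibration('wrist');f=bot.grab_frame('wrist');cv2.imwrite('pics/w2.png',f);o=bot.observe();np.save('w2.npy',c,allow_pickle=True)
print(c['eye'],bot.calibration('wrist')['eye'],o['position'],o['tool_rot'],o['qpos'].round(2))"
```

```text
clock: 2.02
position: [0.638, -0.2847, 0.2604]
tool_rot: [-3.141, -0.001, 1.995]
force: [0.4, 0.2, 0.3]
grip_width: 0.0849
finger_force: 0.0
[ 0.60828224 -0.21797813  0.40148462] [ 0.60802601 -0.21778102  0.40188744] [ 0.63775493 -0.28460566  0.2608615 ] [-3.14072535e+00 -8.62414559e-04  1.99518179e+00] [ 0.63  0.66 -0.51  1.33  0.32  1.24  0.53]
```

View pics/w2.png

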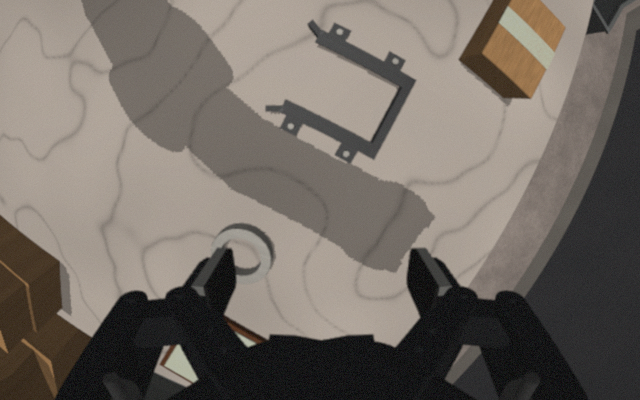

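The rails are now fully in view. The far corners are at about (415,78) and (373,158), the mouth flare tips at (312,25) and (268,108), and the ring at (243,252). I'll measure the corners by mask in w2, w1 and top.

```bash
cat > m.py <<'E'
from h import *
def poly(img,roi,th,eps):
    x0,y0,x1,y1=roi; g=cv2.GaussianBlur(cv2.resize(cv2.cvtColor(img,cv2.COLOR_BGR2GRAY)[y0:y1,x0:x1],None,fx=4,fy=4,interpolation=cv2.INTER_CUBIC),(5,5),0)
    m=(g<th).astype(np.uint8)
    cs,_=cv2.findContours(m,cv2.RETR_EXTERNAL,cv2.CHAIN_APPROX_NONE); c=max(cs,key=cv2.contourArea)
    return ((cv2.approxPolyDP(c,eps,True)[:,0]+.5)/4-.5)+[x0,y0]
if __name__=="__main__":
    w2=np.load('w2.npy',allow_pickle=True).item();ct=bot.calibration("top")
    for n,roi,c,th,fish in(("w2",(255,10,425,175),w2,85,1),("top0",(345,160,410,225),ct,85,0)):
        p=poly(cv2.imread(f"pics/{n}.png"),roi,th,6)
        print(n,len(p))
        for q in p: print(q.round(1),plane(c,*q,.02,fish)[:2].round(4))
E
python3 m.py
```

```text
w2 39
[311.6  20.9] [ 0.5537 -0.125 ]
[308.4  25.6] [ 0.5527 -0.1323]
[317.1  37.6] [ 0.5689 -0.1423]
[316.4  41.9] [ 0.5703 -0.1477]
[397.9  85.1] [ 0.6829 -0.1534]
[394.9  95.6] [ 0.6851 -0.1671]
[369.6 141.6] [ 0.6813 -0.2332]
[286.4 100.4] [ 0.5669 -0.229 ]
[282.4 106.4] [ 0.5653 -0.2377]
[267.1 106.1] [ 0.5477 -0.2447]
[266.4 109.6] [ 0.5486 -0.249 ]
[277.4 110.6] [ 0.5617 -0.2449]
[281.9 107.4] [ 0.5653 -0.2391]
[281.4 111.4] [ 0.5667 -0.2438]
[286.4 116.1] [ 0.5747 -0.2468]
[280.9 127.4] [ 0.574  -0.2623]
[295.6 134.1] [ 0.5941 -0.2628]
[298.6 126.6] [ 0.5937 -0.2527]
[303.6 122.6] [ 0.5974 -0.2457]
[339.9 140.6] [ 0.6472 -0.2478]
[341.6 143.4] [ 0.6506 -0.25  ]
[335.6 154.1] [ 0.6495 -0.2654]
[348.4 161.9] [ 0.6682 -0.2676]
[357.6 149.9] [ 0.6722 -0.249 ]
[373.1 157.6] [ 0.6943 -0.2495]
[414.6  80.4] [ 0.6996 -0.1377]
[399.6  70.9] [ 0.6773 -0.136 ]
[403.6  60.4] [ 0.6763 -0.1212]
[389.4  52.4] [ 0.6561 -0.1205]
[385.1  60.4] [ 0.6555 -0.1324]
[381.9  61.4] [ 0.6524 -0.1355]
[345.4  42.1] [ 0.6022 -0.1332]
[344.4  38.9] [ 0.5994 -0.1299]
[348.4  30.1] [ 0.5992 -0.1174]
[334.4
[... 293 characters left out ...]
0.9 184.9] [ 0.6506 -0.1342]
[360.4 199.9] [ 0.6013 -0.1323]
[354.1 201.9] [ 0.5946 -0.1121]
[354.1 206.9] [ 0.5783 -0.1121]
[359.9 209.4] [ 0.5704 -0.1306]
[358.4 215.4] [ 0.5509 -0.1257]
[365.1 208.4] [ 0.5738 -0.1475]
[366.6 175.6] [ 0.6815 -0.1531]
[374.1 174.6] [ 0.685  -0.1776]
[391.6 176.6] [ 0.6789 -0.2346]
[390.9 210.9] [ 0.5666 -0.2303]
[396.1 217.4] [ 0.5457 -0.2468]
[395.6 211.6] [ 0.5643 -0.2455]
[400.6 209.6] [ 0.5709 -0.2617]
[397.9 206.1] [ 0.5822 -0.2531]
[401.1 205.1] [ 0.5855 -0.2636]
[395.9 201.6] [ 0.5968 -0.2469]
[396.1 188.4] [ 0.6402 -0.2485]
[401.6 184.6] [ 0.6527 -0.2666]
[401.4 180.4] [ 0.6668 -0.2661]
[396.9 178.6] [ 0.6725 -0.2515]
[396.4 172.6] [ 0.6924 -0.2503]
```

Wrist and top agree at z = 20 mm to within 2 mm, and the outside width of 112 and lip gap of 80 are consistent. The rails' yaw is about −0.045, the stop face at (0.683,−0.1934) and the origin at about (0.613,−0.190). Now to the tray.

Scaled: 0.25 m / 0.5 = 0.5, 0.03 m / 0.5 = 0.06, -0.87 rad / 2 = -0.435.

```bash
echo '[{"aperture": 0.085, "d": [0.1, 0.06, 0], "turn_vec": [0, 0, -0.085]}, {"aperture": 0.085, "d": [0.2, 0.12, 0], "turn_vec": [0, 0, -0.175]}, {"aperture": 0.085, "d": [0.3, 0.18, 0], "turn_vec": [0, 0, -0.26]}, {"aperture": 0.085, "d": [0.4, 0.24, 0], "turn_vec": [0, 0, -0.35]}, {"aperture": 0.085, "d": [0.5, 0.3, 0], "turn_vec": [0, 0, -0.435]}]' | python3 nudge.py; python3 -c "
from h import *
o=bot.observe();d=np.array([.671,.107,.26])-o['position'];r=R.from_euler('xyz',o['tool_rot']);print(r.inv().apply(d),o['qpos'].round(2))"
```

```text
clock: 2.7
position: [0.6715, 0.0062, 0.2619]
tool_rot: [-3.141, 0.001, 2.871]
force: [-0.0, -0.4, 0.3]
grip_width: 0.085
finger_force: 0.0
[0.02740867 0.09697686 0.00179695] [ 0.34  0.66 -0.73  1.4   0.45  1.25  0.87]
```

```bash
cat > g.py <<'E'
import sys
from h import *
n=sys.argv[1];c=bot.calibration('wrist');f=bot.grab_frame('wrist');cv2.imwrite(f'pics/{n}.png',f);np.save(f'{n}.npy',c,allow_pickle=True)
E
echo '[{"aperture": 0.085}, {"aperture": 0.085}]' | python3 nudge.py>/dev/null; python3 g.py w3
echo '[{"aperture": 0.085, "d": [0.03, 0.1, 0]}, {"aperture": 0.085, "d": [0.054, 0.2, 0]}, {"aperture": 0.085, "d": [0.054, 0.2, 0]}, {"aperture": 0.085, "d": [0.054, 0.2, 0]}]' | python3 nudge.py; python3 g.py w4; python3 -c "
from h import *
a=np.hstack([cv2.imread('pics/w3.png')[:, 240:640],cv2.imread('pics/w4.png')[:,120:520]]);cv2.imwrite('pics/w34.png',a)"
```

```text
clock: 3.5
position: [0.6738, 0.1064, 0.2613]
tool_rot: [-3.141, 0.0, 2.863]
force: [-0.0, -0.3, -0.3]
grip_width: 0.0852
finger_force: 0.0
```

View pics/w34.png

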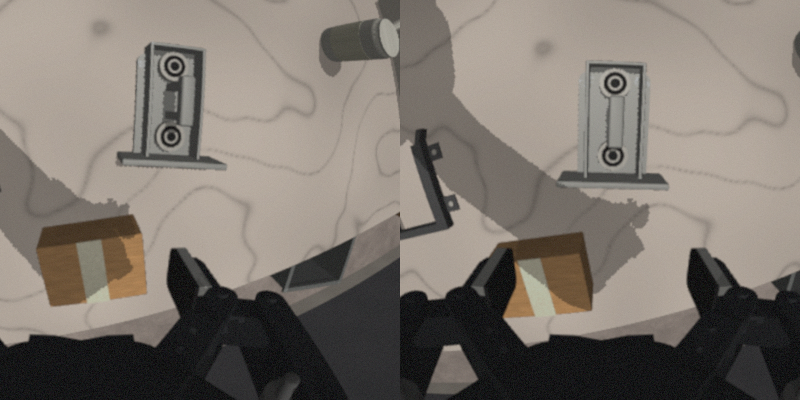

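Both views show the tray. In w4 the box runs (307–366, 62–175), the bar is about (329–342, 97–150) and the plate's top edge is at y≈185. In w3 the bar is at (422–436, 75–125). I'll zoom in to locate the bar's ends.

```bash
python3 -c "
from h import *
z=lambda n,x,y:cv2.resize(cv2.imread(f'pics/{n}.png')[y:y+90,x:x+60],None,fx=6.6667,fy=6.6667,interpolation=cv2.INTER_CUBIC)
a=np.hstack([z('w3',390,55),z('w4',305,75)]);cv2.imwrite('pics/z34.png',a)"
```

```text
(no output)
```

View pics/z34.png

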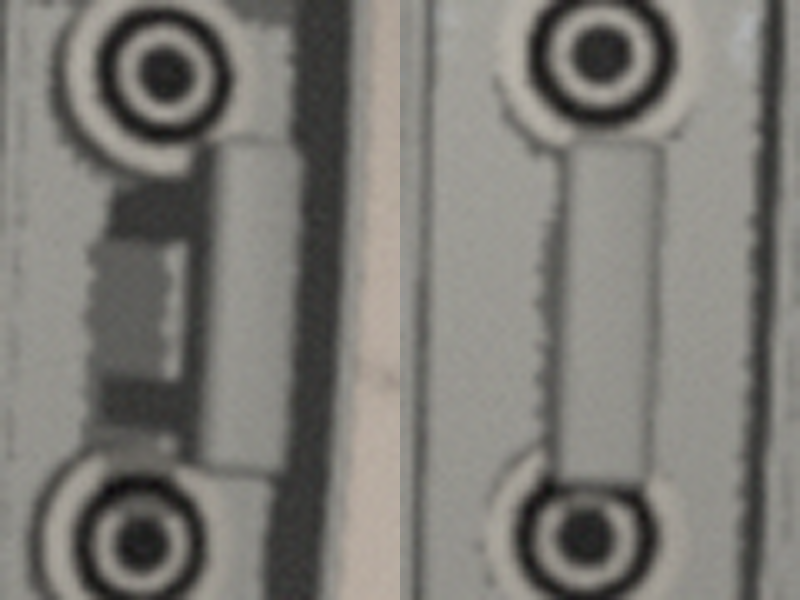

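Bar-top corners in the zoom: left crop (215,140), (303,147), (285,470), (200,463); right crop (570,140), (662,145), (650,485), (558,480).

```bash
python3 -c "
from h import *
a=np.load('w3.npy',allow_pickle=True).item();b=np.load('w4.npy',allow_pickle=True).item()
A=np.array([(215,140),(303,147),(285,470),(200,463)])/6.6667+[389.6,54.6]
B=(np.array([(570,140),(662,145),(650,485),(558,480)])-[400,0])/6.6667+[304.6,74.6]
P=[]
for p,q in zip(A,B):
  x,e=tri([ray(a,*p,True),ray(b,*q,True)]);P.append(x);print(x.round(4),np.round(e,4))
P=np.array([plane(b,*q,.08,True) for q in B]);print(P.round(4))
d=(P[0]+P[1]-P[2]-P[3])/2;print('len',np.linalg.norm(d),'w',np.linalg.norm(P[0]-P[1]),'yaw',np.arctan2(d[1],d[0]))
g=P.mean(0);print('grip',g)
for n,(u,v) in dict(platemid=(333,186)).items(): print(n,plane(b,u,v,.06,True))
o=bot.observe();r=R.from_euler('xyz',o['tool_rot']);print(o['position'],o['tool_rot'],'d',r.inv().apply(g-o['position']))
"
```

```text
[0.5962 0.138  0.0731] [0.0001 0.0001]
[0.6005 0.1515 0.0769] [0.0002 0.0002]
[0.6517 0.1353 0.0774] [0.0004 0.0004]
[0.6473 0.1214 0.076 ] [0.0003 0.0003]
[[0.5963 0.1378 0.08  ]
 [0.6008 0.1512 0.08  ]
 [0.6518 0.1352 0.08  ]
 [0.6471 0.1215 0.08  ]]
len 0.053411984796980415 w 0.014165876372488754 yaw 2.8341297242299905
grip [0.62396759 0.13642735 0.08      ]
platemid [0.69495661 0.11410737 0.06      ]
[0.67391256 0.10592377 0.26125139] [-3.14053435e+00  3.53155429e-04  2.86221505e+00] d [0.05648406 0.01573996 0.1812149 ]
```

The bar measures about 76 mm high and roughly 54×14, against 80 and 56×16 given. The grip point is (0.624,0.136) with tray yaw 2.834, and the plate's position agrees. Descend and grip.

Scaled: 0.207 m / 0.5 = 0.414, 0.19 m / 0.5 = 0.38, 0.028 rad / 2 = 0.014.

```bash
echo '[{"aperture": 0.085, "d": [0.11, 0.03, 0.04], "turn_vec": [0, 0, 0.014]}, {"aperture": 0.085, "d": [0.113, 0.032, 0.16], "turn_vec": [0, 0, 0.014]}, {"aperture": 0.085, "d": [0.113, 0.032, 0.28], "turn_vec": [0, 0, 0.014]}, {"aperture": 0.085, "d": [0.113, 0.032, 0.38], "turn_vec": [0, 0, 0.014]}, {"aperture": 0.085, "d": [0.113, 0.032, 0.414], "turn_vec": [0, 0, 0.014]}]' | python3 nudge.py; echo '[{"aperture": 0.0}, {"aperture": 0.0}, {"aperture": 0.0}, {"aperture": 0.0}, {"aperture": 0.0}]' | python3 nudge.py 70
```

```text
clock: 4.18
position: [0.6228, 0.1368, 0.0519]
tool_rot: [-3.139, -0.003, 2.835]
force: [0.2, -0.2, 0.6]
grip_width: 0.0847
finger_force: 0.0
clock: 4.8
position: [0.6243, 0.1386, 0.0555]
tool_rot: [3.142, 0.001, 2.836]
force: [-2.5, -2.9, 10.7]
grip_width: 0.0149
finger_force: 68.8
```

Scaled: -0.15 m / 0.5 = -0.3, 0.124 m / 0.5 = 0.248, 0.69 rad / 2 = 0.345.

```bash
echo '[{"aperture": 0.0, "d": [0, 0, -0.04]}, {"aperture": 0.0, "d": [0.06, -0.06, -0.04], "turn_vec": [0, 0, 0.075]}, {"aperture": 0.0, "d": [0.12, -0.14, -0.04], "turn_vec": [0, 0, 0.165]}, {"aperture": 0.0, "d": [0.19, -0.22, -0.04], "turn_vec": [0, 0, 0.255]}, {"aperture": 0.0, "d": [0.248, -0.3, -0.04], "turn_vec": [0, 0, 0.345]}]' | python3 nudge.py; python3 -c "
from h import *
o=bot.observe();d=np.array([.425,-.18,.075])-o['position'];r=R.from_euler('xyz',o['tool_rot']);print(r.inv().apply(d),o['qpos'].round(2))"
```

```text
clock: 5.42
position: [0.4591, 0.0323, 0.0753]
tool_rot: [3.141, 0.001, 2.141]
force: [1.1, -0.6, -6.9]
grip_width: 0.0151
finger_force: 69.4
[-0.16029983 -0.14324774  0.00030015] [ 0.18  0.56 -0.49  2.13  0.49  0.56 -0.1 ]
```

Scaled: -0.16 m / 0.5 = -0.32, -0.143 m / 0.5 = -0.286, 0.18 rad / 2 = 0.09.

```bash
echo '[{"aperture": 0.0, "d": [-0.06, -0.056, 0], "turn_vec": [0, 0, 0.09]}, {"aperture": 0.0, "d": [-0.12, -0.112, 0], "turn_vec": [0, 0, 0.18]}, {"aperture": 0.0, "d": [-0.19, -0.17, 0], "turn_vec": [0, 0, 0.27]}, {"aperture": 0.0, "d": [-0.26, -0.23, 0], "turn_vec": [0, 0, 0.36]}, {"aperture": 0.0, "d": [-0.32, -0.286, 0], "turn_vec": [0, 0, 0.45]}]' | python3 nudge.py; python3 -c "
from h import *
o=bot.observe();print(o['qpos'].round(2))"; echo '[{"aperture": 0.0, "turn_vec": [0, 0, 0.09]}, {"aperture": 0.0, "turn_vec": [0, 0, 0.18]}, {"aperture": 0.0, "turn_vec": [0, 0, 0.27]}, {"aperture": 0.0, "turn_vec": [0, 0, 0.36]}, {"aperture": 0.0, "turn_vec": [0, 0, 0.45]}]' | python3 nudge.py; python3 -c "
from h import *
o=bot.observe();print(o['qpos'].round(2))"
```

```text
clock: 6.05
position: [0.4279, -0.1806, 0.0754]
tool_rot: [3.14, -0.0, 1.241]
force: [0.9, 0.1, -4.9]
grip_width: 0.0147
finger_force: 69.5
[ 0.48  0.54 -0.27  2.13  0.28  0.51 -0.33]
clock: 6.68
position: [0.4283, -0.1787, 0.0752]
tool_rot: [-3.141, -0.002, 0.341]
force: [0.5, 0.9, -5.0]
grip_width: 0.0146
finger_force: 69.5
[ 0.29  0.53 -0.03  2.14  0.03  0.47 -0.99]
```

Scaled: 0.012 m / 0.5 = 0.024, 0.386 rad / 2 = 0.193.

```bash
echo '[{"aperture": 0.0, "turn_vec": [0, 0, 0.09]}, {"aperture": 0.0, "turn_vec": [0, 0, 0.18]}, {"aperture": 0.0, "turn_vec": [0, 0, 0.193]}, {"aperture": 0.0, "d": [0, 0, 0.024], "turn_vec": [0, 0, 0.193]}, {"aperture": 0.0, "d": [0, 0, 0.024], "turn_vec": [0, 0, 0.193]}]' | python3 nudge.py; python3 g.py w5
python3 - <<'E'
from h import *
o=bot.observe();print(o['position'],o['tool_rot'],o['force'],o['qpos'].round(2))
cv2.imwrite('pics/top5.png',bot.grab_frame('top'));t=cv2.imread('pics/top5.png');w=cv2.imread('pics/w5.png')
cv2.imwrite('pics/v5.png',np.hstack([cv2.resize(t[150:300,310:430],None,fx=3.2,fy=3.2,interpolation=cv2.INTER_CUBIC)[:400],w[:,120:520]]))
E
```

```text
clock: 7.3
position: [0.4272, -0.1789, 0.0614]
tool_rot: [-3.141, 0.001, -0.037]
force: [-0.1, -0.9, -6.3]
grip_width: 0.0146
finger_force: 69.4
[ 0.42728727 -0.17899118  0.06177902] [-3.14099619e+00  1.09382797e-03 -3.73311677e-02] [-0.47606543 -0.17184853 -5.45421718] [ 0.21  0.56  0.07  2.15 -0.09  0.44 -1.25]
```

View pics/v5.png

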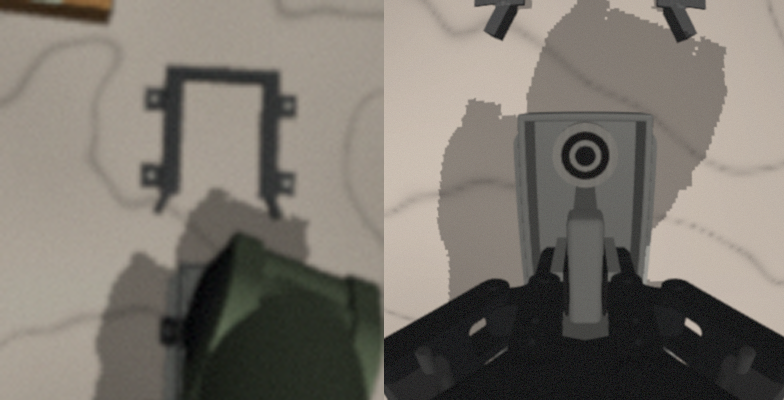

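The wrist view shows the nose's top corners at w5 (253,115) and (389,115). The flare tips are ahead at (233,38) and (423,38), slightly to the right of the tray's line. Work out the numbers.

Run:
```python
from h import *
c=np.load('w5.npy',allow_pickle=True).item()
for n,u,v,z in(("tipL",233,38,.01),("tipR",423,38,.01),("noseL",253,115,.046),("noseR",389,115,.046)):print(n,plane(c,u,v,z,True).round(4))
o=bot.observe();r=R.from_euler('xyz',o['tool_rot']);a=-.045
for x in(-.165,-.12,0):
  p=np.array([.613,-.190])+x*np.array([np.cos(a),np.sin(a)]);print(x,p,r.inv().apply(np.r_[p,o['position'][2]]-o['position']).round(4))
```

```text
tipL [ 0.549  -0.1288  0.01  ]
tipR [ 0.5455 -0.2481  0.01  ]
noseL [ 0.4989 -0.1475  0.046 ]
noseR [ 0.4963 -0.2164  0.046 ]
-0.165 [ 0.44816703 -0.18257751] [ 0.0209  0.0027 -0.    ]
-0.12 [ 0.49312148 -0.18460182] [ 0.0659  0.003  -0.    ]
0 [ 0.613 -0.19 ] [ 1.859e-01  3.800e-03 -1.000e-04]
```

Scaled: 0.055 m / 0.5 = 0.11, 0.0035 m / 0.5 = 0.007, 0.008 rad / 2 = 0.004.

```bash
echo '[{"aperture": 0.0, "d": [0, 0.007, 0.006], "turn_vec": [0, 0, 0.004]}, {"aperture": 0.0, "d": [0, 0.007, 0.011], "turn_vec": [0, 0, 0.004]}, {"aperture": 0.0, "d": [0.04, 0.007, 0.012], "turn_vec": [0, 0, 0.004]}, {"aperture": 0.0, "d": [0.08, 0.007, 0.012], "turn_vec": [0, 0, 0.004]}, {"aperture": 0.0, "d": [0.11, 0.007, 0.012], "turn_vec": [0, 0, 0.004]}]' | python3 nudge.py; echo '[{"aperture": 0.0, "d": [0.024, 0, 0]}, {"aperture": 0.0, "d": [0.048, 0, 0]}, {"aperture": 0.0, "d": [0.072, 0, 0]}]' | python3 nudge.py
```

```text
clock: 8.02
position: [0.4832, -0.1848, 0.0562]
tool_rot: [-3.142, -0.0, -0.047]
force: [-0.4, 0.5, -6.0]
grip_width: 0.0147
finger_force: 69.5
clock: 8.4
position: [0.519, -0.1865, 0.0563]
tool_rot: [-3.142, 0.0, -0.047]
force: [0.3, 1.0, -5.2]
grip_width: 0.0145
finger_force: 69.5
```

Scaled: 0.025 m / 0.5 = 0.05, 0.015 m / 0.5 = 0.03.

```bash
echo '[{"aperture": 0.0, "d": [0, 0, 0.002]}, {"aperture": 0.0, "d": [0.01, 0, 0.004]}, {"aperture": 0.0, "d": [0.03, 0, 0.004]}, {"aperture": 0.0, "d": [0.05, 0, 0.004]}]' | python3 nudge.py; echo '[{"aperture": 0.0, "d": [0.02, 0, 0]}, {"aperture": 0.0, "d": [0.04, 0, 0]}, {"aperture": 0.0, "d": [0.06, 0, 0]}]' | python3 nudge.py
```

```text
clock: 8.9
position: [0.5403, -0.1884, 0.0554]
tool_rot: [-3.141, 0.005, -0.049]
force: [-25.8, 1.2, 39.0]
grip_width: 0.0146
finger_force: 75.8
clock: 9.28
position: [0.5706, -0.19, 0.0554]
tool_rot: [3.141, 0.005, -0.049]
force: [-24.4, 0.9, 33.8]
grip_width: 0.0148
finger_force: 75.1
```

Pressing down a little hard. Ease up 0.7 mm and carry on.

Scaled: 0.03 m / 0.5 = 0.06, -0.0008 m / 0.5 = -0.0016.

```bash
echo '[{"aperture": 0.0, "d": [0, 0, -0.0016]}, {"aperture": 0.0, "d": [0.02, 0, -0.0016]}, {"aperture": 0.0, "d": [0.04, 0, -0.0016]}, {"aperture": 0.0, "d": [0.06, 0, -0.0016]}]' | python3 nudge.py; echo '[{"aperture": 0.0, "d": [0.006, 0, 0]}, {"aperture": 0.0, "d": [0.012, 0, 0]}, {"aperture": 0.0, "d": [0.016, 0, 0]}]' | python3 nudge.py
```

```text
clock: 9.78
position: [0.6021, -0.1909, 0.0555]
tool_rot: [-3.142, 0.003, -0.048]
force: [-11.1, 1.1, 13.0]
grip_width: 0.0148
finger_force: 72.1
clock: 10.15
position: [0.6099, -0.1913, 0.0555]
tool_rot: [3.142, 0.002, -0.048]
force: [-12.0, 0.2, 13.7]
grip_width: 0.0148
finger_force: 72.2
```

Scaled: 0.003 m / 0.5 = 0.006, 0.0015 m / 0.5 = 0.003.

```bash
echo '[{"aperture": 0.0, "d": [0.003, 0, 0]}, {"aperture": 0.0, "d": [0.006, 0, 0]}]' | python3 nudge.py; echo '[{"aperture": 0.0, "d": [0.002, 0, 0]}, {"aperture": 0.0, "d": [0.004, 0, 0]}]' | python3 nudge.py;echo '[{"aperture": 0.0, "d": [0.002, 0, 0]}, {"aperture": 0.0, "d": [0.003, 0, 0]}]' | python3 nudge.py
```

```text
clock: 10.4
position: [0.6128, -0.1914, 0.0555]
tool_rot: [-3.142, 0.002, -0.048]
force: [-10.6, 1.0, 12.5]
grip_width: 0.0143
finger_force: 72.2
clock: 10.65
position: [0.6148, -0.1915, 0.0555]
tool_rot: [3.142, 0.003, -0.048]
force: [-11.0, 1.1, 12.5]
grip_width: 0.0146
finger_force: 72.2
clock: 10.9
position: [0.6157, -0.1916, 0.0555]
tool_rot: [-3.142, 0.004, -0.048]
force: [-18.5, 1.7, 19.2]
grip_width: 0.015
finger_force: 73.0
```

Force is starting to rise, so contact is near.

Scaled: 0.0007 m / 0.5 = 0.0014.

```bash
echo '[{"aperture": 0.0, "d": [0.0014, 0, 0]}, {"aperture": 0.0, "d": [0.0014, 0, 0]}]' | python3 nudge.py; echo '[{"aperture": 0.0, "d": [0.0014, 0, 0]}, {"aperture": 0.0, "d": [0.0014, 0, 0]}]' | python3 nudge.py
```

```text
clock: 11.15
position: [0.6157, -0.1916, 0.0555]
tool_rot: [-3.141, 0.005, -0.048]
force: [-21.0, 3.0, 21.8]
grip_width: 0.0146
finger_force: 73.4
clock: 11.4
position: [0.6157, -0.1916, 0.0555]
tool_rot: [-3.141, 0.006, -0.048]
force: [-26.0, 2.8, 25.2]
grip_width: 0.0142
finger_force: 74.0
```

It has stopped advancing while the force rises, so it is home against the stop. Release and rise.

Scaled: -0.001 m / 0.5 = -0.002, -0.0005 m / 0.5 = -0.001.

```bash
echo '[{"aperture": 0.0, "d": [-0.002, 0, 0]}, {"aperture": 0.085, "d": [-0.002, 0, -0.001]}, {"aperture": 0.085, "d": [-0.002, 0, -0.001]}, {"aperture": 0.085, "d": [-0.002, 0, -0.001]}, {"aperture": 0.085, "d": [-0.002, 0, -0.001]}]' | python3 nudge.py; echo '[{"aperture": 0.085, "d": [0, 0, -0.06]}, {"aperture": 0.085, "d": [0, 0, -0.16]}, {"aperture": 0.085, "d": [-0.06, 0, -0.28]}, {"aperture": 0.085, "d": [-0.16, 0, -0.38]}, {"aperture": 0.085, "d": [-0.2, 0, -0.4]}]' | python3 nudge.py; echo '[{"aperture": 0.085}, {"aperture": 0.085}]' | python3 nudge.py; python3 g.py w6
```

```text
clock: 12.02
position: [0.6183, -0.1911, 0.0555]
tool_rot: [-3.142, -0.0, -0.047]
force: [0.2, 0.3, 0.1]
grip_width: 0.0845
finger_force: 0.0
clock: 12.65
position: [0.5174, -0.1868, 0.2581]
tool_rot: [3.141, -0.003, -0.048]
force: [0.2, -0.6, -0.9]
grip_width: 0.0851
finger_force: 0.0
clock: 12.9
position: [0.5188, -0.1863, 0.2553]
tool_rot: [-3.141, -0.0, -0.047]
force: [1.0, 1.1, -0.1]
grip_width: 0.0849
finger_force: 0.0
```

View pics/w6.png

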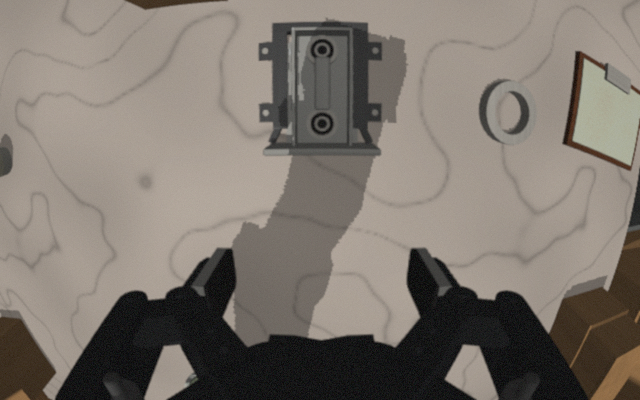

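The tray sits between the rails: nose top edge at y≈28, right behind the stop bar (22–35), and plate at y≈150 by the mouth tips. Quick numeric check.

Run:
```python
from h import *
c=np.load('w6.npy',allow_pickle=True).item()
for n,u,v,z in(("nose",322,28,.04),("stopfar",320,23,.02),("bearing far",322,49,.024),("bearing near",322,123,.024),("plate top near edge",322,154,.06),("railOutL",273,60,.02),("railOutR",369,60,.02),("boxL",292,90,.04),("boxR",353,90,.04)):
    p=plane(c,u,v,z,True);print(n,p.round(4),'rails x',((p[:2]-[.613,-.19])@[np.cos(.045),-np.sin(.045)]).round(4))
```

```text
nose [ 0.6842 -0.1957  0.04  ] rails x 0.0714
stopfar [ 0.6959 -0.1939  0.02  ] rails x 0.083
bearing far [ 0.6618 -0.1947  0.024 ] rails x 0.049
bearing near [ 0.5722 -0.1905  0.024 ] rails x -0.0407
plate top near edge [ 0.5402 -0.1889  0.06  ] rails x -0.0728
railOutL [ 0.6529 -0.1355  0.02  ] rails x 0.0374
railOutR [ 0.6475 -0.2504  0.02  ] rails x 0.0372
boxL [ 0.613  -0.1583  0.04  ] rails x -0.0014
boxR [ 0.6098 -0.2273  0.04  ] rails x -0.0015
```

```bash
python3 -c "
from workcell import bot
print(bot.job_done())"
```

```text
the job is handed in; nothing more can be done
None
```

I turned the tray end for end, slid it under the rail lips until it met the stop bar, released it and handed the job in at about 13 s. The last picture showed its nose within about 1 mm of the stop, the arm stayed clear of the carton, can and ring, and the hand-in call returned no verdict.

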